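# Close the stirrup pressure cooker

### The job

Close the pressure cooker: turn the lid clockwise by its stirrup until the stirrup's hooks are fully home under the pot's lugs, then screw the knob clockwise until the red indicator tab pops out of the lid, and let go. Do not tighten on past that, do not start tightening before the lid is home, and do not shove the cooker about or disturb the other things on the worktop.

Things in the scene. Friction and masses are not known exactly. Their poses are not given: they have to be found in the camera images.
- cooker: stainless pot of the pressure cooker, loose on the worktop, about 4 kg with its lid, 220 mm across and 140 mm tall, standing upright; origin at the centre of its underside, z up. Its two black side handles lie along its +x and -x (out to 157 mm), its two lugs along +y and -y. It slides on the worktop if pushed with some 20 N
- lid (a joint): turn of the lid (with its stirrup, knob and all) about the pot's vertical axis, rad: 0 is fully home (hooks under the lugs, against the end stops, stirrup along the pot's y axis); negative before that, i.e. it closes clockwise seen from above. It stays where it is left; turning it takes about 0.4 N m until it meets the stop
- grip_left (a point): centre of one of the two black hand grips on the stirrup, the flat steel strap over the lid; 78 mm from the cooker's axis, 199 mm above the worktop. The grip is 52 mm long (radially, this point's y axis points outward), 30 mm wide across, 22 mm tall; 29 mm of free height below it down to the lid. This one is at the pot's +y when the lid is home
- grip_right (a point): centre of the other hand grip of the stirrup, diametrically opposite, same size; this point's y axis points inward, towards the cooker's axis. At the pot's -y when home
- knob_wing (a point): centre of the black wing of the clamp knob, on the cooker's vertical axis, 241 mm above the worktop. The wing is 62 mm long along this point's x axis, 16 mm thick along y, 36 mm tall (it spans 25 mm below to 11 mm above this point); below it a 50 mm round collar, whose top is 25 mm below this point. The knob turns clockwise from above to tighten and keeps its height
- knob (a joint): angle of the knob relative to the lid, rad, growing clockwise (tightening); it starts anywhere, so its value does not tell when the clamp is tight. The screw draws the foot down 10 mm per turn. Turning it takes 0.22 N m while free, 0.25 when the foot meets the plate and then about 0.03 more per 0.5 rad, 0.35 when the tab trips. It stays where it is let go. It needs 1.8 to 4.6 rad in all, different each time
- foot: ball-ended steel foot of the clamp screw, 20 mm across, on the cooker's axis under the strap; origin at the lowest point of the ball. It starts 0.1 to 4.5 mm clear of the plate and presses on it when the clamp is tight
- plate: round steel plate, 32 mm across, on the spring pack in the grey boss at the middle of the lid; the foot presses it down. Its top is 36 mm above this body's origin. The clamp force is 80 N when the tab trips, about 1.8 rad of knob after the foot first touched, and then grows by about 48 N per further rad of the knob; over 120 N (some 0.8 rad past tripping) the seal is crushed
- tab (a joint): travel of the red indicator tab, m: 0 in, 0.012 popped out. It springs out all at once when the clamp force reaches 80 N, and then stays out
- tab_tip (a point): outer end of the red indicator tab, 14 mm wide and 5 mm thick, which pops out sideways by 12 mm from the grey boss (68 mm across) in the middle of the lid, square to the stirrup, 169 mm above the worktop; 36 mm from the cooker's axis when in, 48 mm when out; towards the pot's +x when the lid is home
- reamer: white ceramic reamer plate, 124 mm across, 48 mm tall, loose; origin under its centre
- squeezer: aluminium lemon squeezer lying flat, 255 mm long, 54 mm tall, loose; origin under its middle, x axis towards its cups
- jar: glass storage jar with clipped lid, 94 mm across, 130 mm tall, loose; origin under its centre
- scraper: red silicone scraper lying flat, 250 mm long, 55 mm wide, loose; origin under its middle
- lemon_bowl: blue bowl with two lemons, 144 mm across, about 75 mm tall, loose; origin under its centre
- mug: white mug, 80 mm across, 92 mm tall, loose; origin under its centre

How it is judged:
By the outcome, as a careful person would: the job done as asked, in the order asked, and still so for the second after the job is handed in, with the robot touching nothing.
It also fails if it takes over 70 s, if anything falls off the work surface, if the arm or the gripper's body presses on something with over 40 N, if the wrist force passes 120 N, or if a joint passes its speed limit or range.

### The arm

A 6-joint arm with a two-finger parallel gripper is mounted at the origin on the work surface. World frame = base frame: x ahead of the robot, y to its left, z up, the work surface at z = 0. Lengths are in m, angles in rad, forces in N, time in s.
With the tool pointing down it reaches from about 0.35 to 0.775 m from the base axis. Payload 5.5 kg.
Tool frame: the origin (TCP) lies on the centre line of the jaws, within the pads' length; the fingertips stand 8 mm ahead of it and the grasp point (between the pads) lies 11 mm behind it; z points along the fingers, y is the direction in which the jaws open and shut (so a half turn about z gives the same grasp; the last joint's range is limited). The gripper opens to 85 mm and grips with 20 to 120 N. Pads are 22 mm wide; open, the fingers measure 114 mm over their backs; the gripper's body (76 mm by 85 mm) begins 54 mm behind the grasp point. The pads swing forward as they close: fully open they stand 13 mm farther back than shut.
Start: joints at [1.177, 0.313, 0.046, 1.304, 0, 1.431], TCP at [0.144, 0.557, 0.239] pointing down, gripper open.
Joint ranges: [-2.76, 2.76], [-0.86, 1.69], [-1.03, 1.26], [-2.2, 2.34], [-1.47, 1.5], [-3.14, 3.14]. Speed limits (rad/s): [2.57, 2.57, 3.14, 3.14, 3.14, 3.14].

### API

Orientations are given as a unit quaternion [w, x, y, z].
In Python, from workcell import env gives the robot as it stands. The module is installed in compiled form; this text tells all that it offers.
- The arm moves only by the tool play_rows, never from a script. Its argument "steps" is a list of rows, each an object with "claw": the closure in counts, from 0 (fully open) to 255 (shut); "dp": the shift along the tool's x, y, z in m, a list of three; "angular": the turn, a rotation vector about the tool's x, y, z in degrees, a list of three. In form: [{"claw": claw, "dp": [dx, dy, dz], "angular": [wx, wy, wz]}, ...]. A call has exactly 8 rows; each row shifts and turns the commanded pose from where the row before left it, along the tool's axes as they then stand; what a row does not reach is not made up. A row lasts 1/12 s, in which the tool goes at most 41.7 mm and 7.16 degrees, less where a joint would pass 70% of its speed; a pose out of reach is approached as far as the arm can. A call is refused whole if a number of a shift passes 0.0417 or a number of a turn 7.16, either way. A call with a gripper value outside its range is refused whole. The fingers move at their own pace and stop on an object; "force" is the grip in N (left out, the last holds). Time passes only in rows, so rows that do not move let the fingers close, or fill a call up. It gives the time, the measured TCP pose, the force and the opening at its end, in the units of the state.
- env.get_state(): the state, without advancing time (a new reading comes with each control period).
- env.read_camera(name): name is "scene" or "top"; returns (picture, depth): 480x640x3 uint8, red, green, blue; 480x640 float32, m along the optical axis (not along the pixel's ray), 0 where there is no reading.
- env.calibration(name): a dict with "fx", "fy", "cx", "cy" (pixels), "world_from_camera" (4x4, takes a point from camera to world coordinates). Camera axes: x right, y down, z forward; pixel columns grow to the right and rows downward; lengths in m; the calibration is good to about 2 mm. A picture is of the moment at which its call begins. calibration takes no time and is no camera call.
- env.hand_in(): hands the job in, once; it reports no verdict.
The state is a dict: "clock": time; "joint_pos": joint angles; "qvel": joint speeds; "tau": joint torques, N m; "tcp_pos": TCP position; "orientation": TCP orientation; "wrist_force": force on the tool from outside, world axes, zero at the start; "ft_torque": the same for the moment, N m; "finger_gap": finger opening in m.
Only numpy, scipy, OpenCV 4.12 (cv2) and the standard library are available. Lean on these libraries where they do the work, as an engineer would, in place of code of your own. Each camera call takes 0.05 s, during which the arm holds its last target. There are 200 camera calls.

## Working session

There is one attempt and no reset: what is moved stays moved. The work goes in short steps, Python scripts to look and compute and a tool call to move; the robot and the scene stay as the last step left them, time stands still between calls to the robot, and variables do not carry over. Pictures are saved under pics/ and viewed, about 8 in all and at most 12, crops included, and the job is handed in when it is done.

Besides the shell and the picture viewer there is one more tool, called after ">>>" as name([rows], argument=value, ...), one row to a line, values as JSON. play_rows: Moves the arm, as the interface text tells. Its arguments: {"type":"object","properties":{"steps":{"type":"array","items":{"type":"object","properties":{"claw":{"type":"number"},"dp":{"type":"array","items":{"type":"number"}},"angular":{"type":"array","items":{"type":"number"}}}}},"force":{"type":"number"}},"required":["steps"]}

```bash
mkdir -p pics
cat > h.py <<'E'
import numpy as np, cv2
from workcell import env
from scipy.spatial.transform import Rotation as R
def shot(n,f):
    p,d=env.read_camera(n); cv2.imwrite('pics/'+f+'.png',p[:,:,::-1]); np.savez('pics/'+f,p=p,d=d); return p,d
def ray(n,u,v,z):
    c=env.calibration(n);T=np.array(c['world_from_camera']);r=T[:3,:3]@[(u-c['cx'])/c['fx'],(v-c['cy'])/c['fy'],1]
    return T[:3,3]+r*(z-T[2,3])/r[2]
def cloud(n,d):
    c=env.calibration(n);T=np.array(c['world_from_camera']);v,u=np.mgrid[:480,:640]
    P=np.stack([(u-c['cx'])/c['fx']*d,(v-c['cy'])/c['fy']*d,d],-1)
    return P@T[:3,:3].T+T[:3,3]
E
python3 - <<'E'
from h import *
for n in('top','scene'):
    shot(n,n+'0'); c=env.calibration(n); print(n,c['fx'],np.round(c['world_from_camera'],3).tolist())
s=env.get_state();print(s)
a=cv2.imread('pics/top0.png');b=cv2.imread('pics/scene0.png')
E
```

```text
top 438.30883389663893 [[0.013, -0.998, 0.058, 0.487], [-1.0, -0.012, 0.005, 0.008], [-0.004, -0.058, -0.998, 1.617], [0.0, 0.0, 0.0, 1.0]]
scene 516.1632766256142 [[0.82, 0.499, -0.28, 1.05], [0.573, -0.707, 0.415, -0.682], [0.009, -0.5, -0.866, 1.636], [0.0, 0.0, 0.0, 1.0]]
{'clock': 0.1, 'joint_pos': array([ 1.17743012e+00,  3.13950864e-01,  4.51367496e-02,  1.30358309e+00,
       -1.57798639e-05,  1.43118215e+00]), 'qvel': array([-0.00079895, -0.00058792,  0.00296756, -0.00038849,  0.00099909,
        0.0006549 ]), 'tau': array([ 4.46629841e-03, -4.81722021e+01,  2.99244118e+01,  1.26314425e-02,
       -7.26011490e-05, -8.60183007e-06]), 'tcp_pos': array([0.14420809, 0.55619518, 0.23850153]), 'orientation': array([-2.03181803e-04,  1.26535844e-01,  9.91961713e-01, -7.74261821e-04]), 'wrist_force': array([-0.17837418,  0.09816139,  0.40400897]), 'ft_torque': array([-0.02689808, -0.04923328,  0.02220204]), 'finger_gap': 0.08545040395288651}
```

View pics/top0.png

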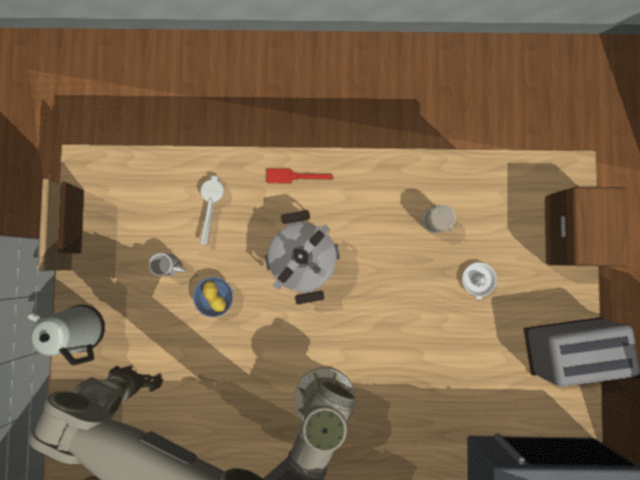

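View pics/scene0.png

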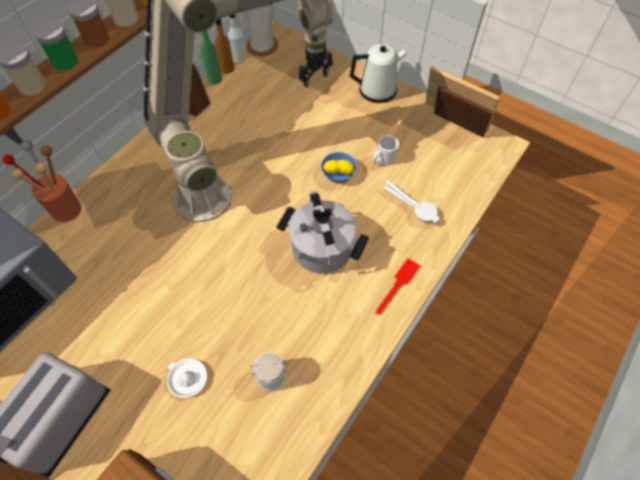

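The top view shows the cooker near pixel (302,257), with handles at (296,217) and (310,297), grips at (317,238) and (286,276), and the knob at (301,256). The arm is clear of it. Next I'll measure these with masks.

Run:
```python
from h import *
z=np.load('pics/top0.npz');p,d=z['p'],z['d']
P=cloud('top',d)
dark=(p.max(2)<70)
sub=np.zeros_like(dark);sub[200:312,255:350]=1
m=(dark&sub).astype(np.uint8)
n,l,s,c=cv2.connectedComponentsWithStats(m)
for i in range(1,n):
    if s[i,4]>15:
        q=P[l==i]; uv=np.argwhere(l==i)[:,::-1].astype(np.float32)
        r=cv2.minAreaRect(uv); h=np.median(q[:,2])
        print(s[i,4],c[i].round(1),'z %.3f'%h,'med',np.median(q,0).round(3),'ray',ray('top',*c[i],h).round(3),[np.round(x,1) for x in r[:2]],round(r[2]))
# rim/lid circle by height
q=P[200:312,255:350].reshape(-1,3)
for lo,hi in((.1,.14),(.14,.165),(.19,.205),(.215,.235),(.24,.26)):
    k=q[(q[:,2]>lo)&(q[:,2]<hi)]
    if len(k): print(lo,hi,len(k),k.mean(0).round(3),k.min(0).round(3),k.max(0).round(3), cv2.minAreaRect((k[:,:2]*1000).astype(np.float32)))
a=cv2.resize(p[195:320,235:370],None,fx=6,fy=6,interpolation=cv2.INTER_CUBIC)[:600,:800]
b=np.load('pics/scene0.npz')['p'][185:280,265:380]
cv2.imwrite('pics/ct.png',cv2.resize(p[200:310,255:350],(518,600),interpolation=cv2.INTER_CUBIC)[:,:,::-1])
cv2.imwrite('pics/cs.png',cv2.resize(b,(726,600),interpolation=cv2.INTER_CUBIC)[:,:,::-1])
```

```text
224 [294.9 216.7] z 0.122 med [0.643 0.108 0.122] ray [0.644 0.109 0.122] [array([294.9, 216.8]), array([ 8.5, 26.8])] 80
100 [316.4 237.6] z 0.210 med [0.567 0.033 0.21 ] ray [0.568 0.032 0.21 ] [array([316.2, 237.8]), array([ 7.1, 13.4])] 45
151 [300.5 256. ] z 0.219 med [0.508 0.081 0.219] ray [0.508 0.082 0.219] [array([300., 256.]), array([14., 14.])] 90
103 [285.  274.5] z 0.209 med [0.45  0.131 0.209] ray [0.449 0.131 0.209] [array([284.9, 274.5]), array([ 7.4, 13.7])] 40
205 [309.3 296.8] z 0.122 med [0.372 0.056 0.122] ray [0.372 0.055 0.122] [array([309.2, 296.7]), array([ 7.7, 26.5])] 81
0.1 0.14 721 [0.506 0.081 0.122] [ 0.347 -0.044  0.101] [0.669 0.211 0.139] ((507.8004150390625, 82.88758087158203), (242.15309143066406, 310.7208251953125), 68.72616577148438)
0.14 0.165 2839 [0.508 0.083 0.154] [ 0.393 -0.03   0.14 ] [0.621 0.196 0.165] ((506.84979248046875, 82.81267547607422), (228.60470581054688, 225.41542053222656), 0.7557515501976013)
0.19 0.205 227 [0.508 0.083 0.2  ] [ 0.411 -0.002  0.19 ] [0.611 0.168 0.205] ((493.0460205078125, 61.674217224121094), (81.8219223022461, 249.3153839111328), 50.25829315185547)
0.215 0.235 70 [0.512 0.078 0.217] [0.431 0.024 0.215] [0.573 0.143 0.228] ((501.538818359375, 84.108642578125), (51.5462646484375, 177.12550354003906), 35.15926742553711)
0.24 0.26 98 [0.507 0.083 0.25 ] [0.483 0.06  0.242] [0.533 0.104 0.256] ((508.0035705566406, 83.7249984741211), (59.813663482666016, 15.47740650177002), 45.2945556640625)
```

View pics/ct.png

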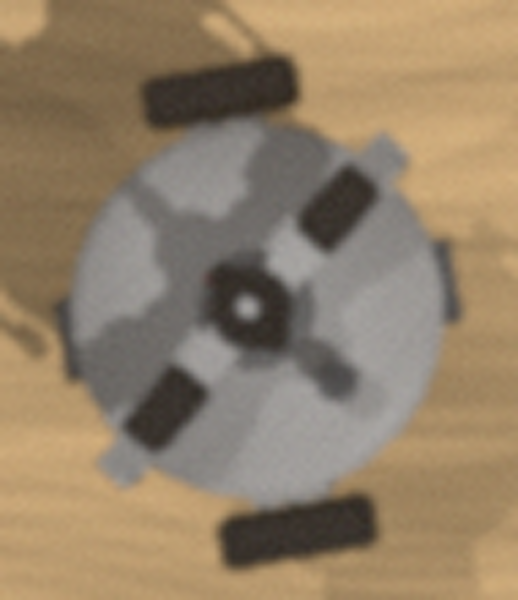

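View pics/cs.png

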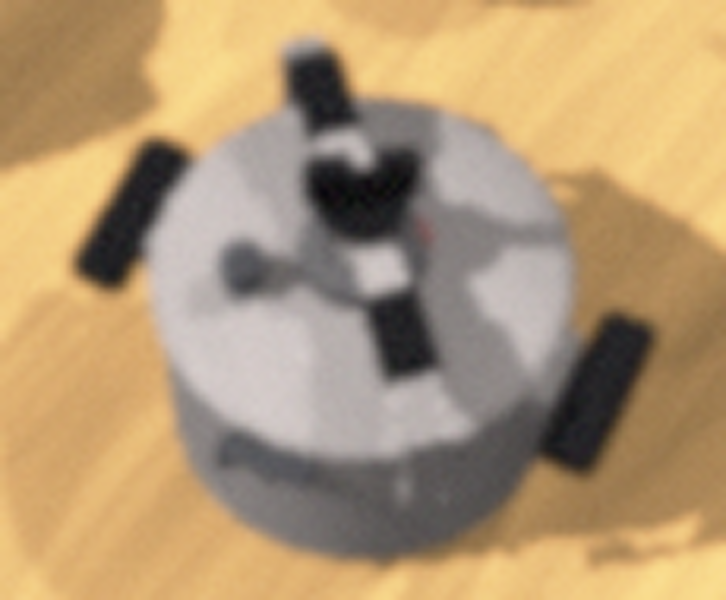

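The close-ups agree with the measurements:
- **Pot:** centre ≈ (0.508, 0.082), with +x at 11.2°.
- **Stirrup:** at 140°, so the lid needs about 39° clockwise.
- **Tab:** red, at scene crop (425,228), still in. It points at about 50°, so the left grip is the one at (0.449, 0.131).
- **Knob wing:** lies at about 45°.

I'll straddle the left grip with the jaws and swing it round.

>>> play_rows([
  {"claw": 90, "dp": [-0.0124, -0.0104, 0], "angular": [0, 0, 0]},
  {"claw": 90, "dp": [-0.0248, -0.0208, 0], "angular": [0, 0, 0]},
  {"claw": 90, "dp": [-0.0248, -0.0208, 0], "angular": [0, 0, 0]},
  {"claw": 90, "dp": [-0.0248, -0.0208, 0], "angular": [0, 0, 0]},
  {"claw": 90, "dp": [-0.0248, -0.0208, 0], "angular": [0, 0, 0]},
  {"claw": 90, "dp": [-0.0248, -0.0208, 0], "angular": [0, 0, 0]},
  {"claw": 90, "dp": [-0.0248, -0.0208, 0], "angular": [0, 0, 0]},
  {"claw": 90, "dp": [-0.0248, -0.0208, 0], "angular": [0, 0, 0]},
])

```text
clock: 0.77
tcp_pos: [0.2856, 0.3574, 0.239]
orientation: [-0.0, 0.126, 0.992, -0.0]
wrist_force: [0.8, 1.1, 0.3]
finger_gap: 0.0552
```

>>> play_rows([
  {"claw": 90, "dp": [-0.0248, -0.0208, 0], "angular": [0, 0, 0]},
  {"claw": 90, "dp": [-0.0248, -0.0208, 0], "angular": [0, 0, 0]},
  {"claw": 90, "dp": [-0.0248, -0.0208, 0], "angular": [0, 0, 0]},
  {"claw": 90, "dp": [-0.0248, -0.0208, 0], "angular": [0, 0, 0]},
  {"claw": 90, "dp": [-0.0248, -0.0208, 0], "angular": [0, 0, 0]},
  {"claw": 90, "dp": [-0.0248, -0.0208, 0], "angular": [0, 0, 0]},
  {"claw": 90, "dp": [-0.0124, -0.0104, 0], "angular": [0, 0, 0]},
  {"claw": 90, "dp": [0, 0, 0], "angular": [0, 0, 0]},
])

```text
clock: 1.43
tcp_pos: [0.409, 0.1851, 0.2389]
orientation: [0.0, 0.129, 0.992, -0.0]
wrist_force: [0.6, -0.9, 0.5]
finger_gap: 0.0557
```

>>> play_rows([
  {"claw": 90, "dp": [0, 0, 0], "angular": [0, 0, 4.0]},
  {"claw": 90, "dp": [0, 0, 0], "angular": [0, 0, 5.0]},
  {"claw": 90, "dp": [0, 0, 0], "angular": [0, 0, 5.0]},
  {"claw": 90, "dp": [0, 0, 0], "angular": [0, 0, 5.0]},
  {"claw": 90, "dp": [0, 0, 0], "angular": [0, 0, 4.0]},
  {"claw": 90, "dp": [0, 0, 0], "angular": [0, 0, 2.5]},
  {"claw": 90, "dp": [0, 0, 0], "angular": [0, 0, 0]},
  {"claw": 90, "dp": [0, 0, 0], "angular": [0, 0, 0]},
])

```text
clock: 2.1
tcp_pos: [0.4068, 0.188, 0.2391]
orientation: [-0.0, 0.341, 0.94, -0.0]
wrist_force: [-0.1, -0.3, 0.6]
finger_gap: 0.0553
```

```bash
cat >> h.py <<'E'
C=np.array([.5085,.0815])
def st():
    s=env.get_state();w,x,y,z=s['orientation'];M=R.from_quat([x,y,z,w]).as_matrix()
    r=s['tcp_pos'][:2]-C
    print('t',round(s['clock'],2),'tcp',s['tcp_pos'].round(4),'xdir',np.degrees(np.arctan2(M[1,0],M[0,0])).round(2),'zax',M[:,2].round(3),'polar',np.linalg.norm(r).round(4),np.degrees(np.arctan2(r[1],r[0])).round(1),'F',s['wrist_force'].round(1),'T',s['ft_torque'].round(2),'gap',round(s['finger_gap'],4),'q',s['joint_pos'].round(2))
    return s,M
E
python3 -c "
from h import *
s,M=st();print(M.T@(np.array([.444,.135,.19])-s['tcp_pos']))"
```

```text
t 2.1 tcp [0.4068 0.188  0.2391] xdir 140.08 zax [-0.001  0.    -1.   ] polar 0.1473 133.7 F [-0.1 -0.3  0.6] T [ 0.02 -0.03  0.04] gap 0.0553 q [ 0.25  0.07 -0.26  1.24  0.    0.95]
[-0.06260094 -0.01676641  0.04907658]
```

>>> play_rows([
  {"claw": 90, "dp": [-0.0156, -0.0042, 0], "angular": [0, 0, 0]},
  {"claw": 90, "dp": [-0.0156, -0.0042, 0], "angular": [0, 0, 0]},
  {"claw": 90, "dp": [-0.0156, -0.0042, 0], "angular": [0, 0, 0]},
  {"claw": 90, "dp": [-0.0156, -0.0042, 0], "angular": [0, 0, 0]},
  {"claw": 90, "dp": [0, 0, 0.008], "angular": [0, 0, 0]},
  {"claw": 90, "dp": [0, 0, 0.008], "angular": [0, 0, 0]},
  {"claw": 90, "dp": [0, 0, 0.004], "angular": [0, 0, 0]},
  {"claw": 90, "dp": [0, 0, 0], "angular": [0, 0, 0]},
])

```text
clock: 2.77
tcp_pos: [0.4427, 0.1351, 0.2176]
orientation: [-0.002, 0.342, 0.94, -0.001]
wrist_force: [0.0, -0.4, -0.3]
finger_gap: 0.0554
```

```bash
python3 -c "
from h import *
s,M=st()
p,d=shot('scene','s1');cv2.imwrite('pics/s1c.png',cv2.resize(p[170:280,260:390],(709,600),interpolation=cv2.INTER_CUBIC)[:,:,::-1])"
```

```text
t 2.77 tcp [0.4427 0.1351 0.2176] xdir 140.03 zax [-0.003 -0.    -1.   ] polar 0.0849 140.9 F [ 0.  -0.4 -0.3] T [-0.01 -0.01 -0.01] gap 0.0554 q [ 0.12  0.11 -0.27  1.2   0.    0.82]
```

View pics/s1c.png

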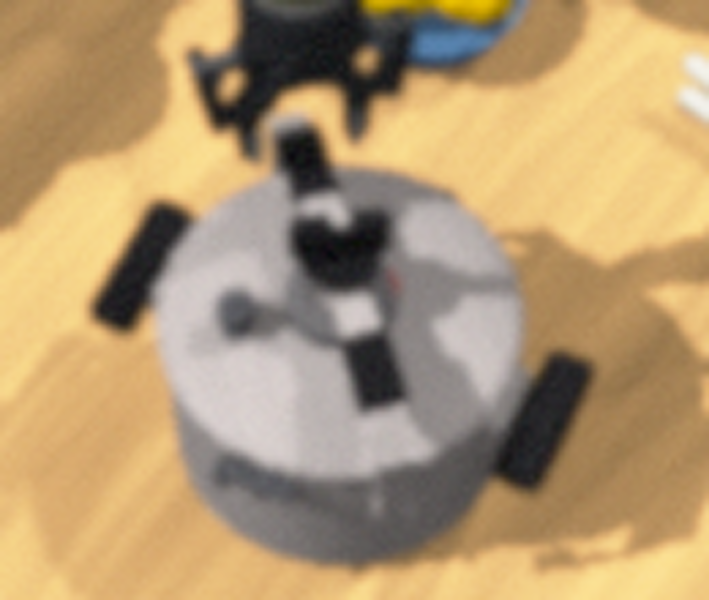

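The fingers straddle the left grip: tips at about (250,150) and (357,130), grip at (305,160). I'll descend, narrow the jaws without clamping, and swing.

>>> play_rows([
  {"claw": 90, "dp": [0, 0, 0.006], "angular": [0, 0, 0]},
  {"claw": 90, "dp": [0, 0, 0.006], "angular": [0, 0, 0]},
  {"claw": 90, "dp": [0, 0, 0.006], "angular": [0, 0, 0]},
  {"claw": 110, "dp": [0, 0, 0.006], "angular": [0, 0, 0]},
  {"claw": 130, "dp": [0, 0, 0.004], "angular": [0, 0, 0]},
  {"claw": 143, "dp": [0, 0, 0], "angular": [0, 0, 0]},
  {"claw": 143, "dp": [0, 0, 0], "angular": [0, 0, 0]},
  {"claw": 143, "dp": [0, 0, 0], "angular": [0, 0, 0]},
])

```text
clock: 3.48
tcp_pos: [0.4445, 0.1345, 0.1915]
orientation: [0.0, 0.342, 0.94, 0.0]
wrist_force: [0.5, -0.2, 0.2]
finger_gap: 0.0378
```

```bash
python3 -c "
from h import *
s,M=st()"
```

```text
t 3.48 tcp [0.4445 0.1345 0.1915] xdir 139.95 zax [ 0.  0. -1.] polar 0.0831 140.4 F [ 0.5 -0.2  0.2] T [-0.01 -0.02  0.01] gap 0.0378 q [ 0.12  0.12 -0.32  1.13  0.    0.82]
```

>>> play_rows([
  {"claw": 143, "dp": [-0.0001, 0.0022, 0], "angular": [0, 0, 1.5]},
  {"claw": 143, "dp": [-0.0001, 0.0044, 0], "angular": [0, 0, 3.0]},
  {"claw": 143, "dp": [-0.0001, 0.0044, 0], "angular": [0, 0, 3.0]},
  {"claw": 143, "dp": [-0.0001, 0.0044, 0], "angular": [0, 0, 3.0]},
  {"claw": 143, "dp": [-0.0001, 0.0044, 0], "angular": [0, 0, 3.0]},
  {"claw": 143, "dp": [-0.0001, 0.0044, 0], "angular": [0, 0, 3.0]},
  {"claw": 143, "dp": [-0.0001, 0.0044, 0], "angular": [0, 0, 3.0]},
  {"claw": 143, "dp": [-0.0001, 0.0044, 0], "angular": [0, 0, 3.0]},
])

```text
clock: 4.15
tcp_pos: [0.469, 0.1545, 0.1915]
orientation: [-0.0, 0.52, 0.854, -0.001]
wrist_force: [-3.3, -3.1, 2.6]
finger_gap: 0.0375
```

```bash
python3 -c "
from h import *
s,M=st()"
```

```text
t 4.15 tcp [0.469  0.1545 0.1915] xdir 117.3 zax [-0.002 -0.001 -1.   ] polar 0.0831 118.4 F [-3.3 -3.1  2.6] T [-0.53  0.78  0.07] gap 0.0375 q [ 0.16  0.18 -0.25  1.15 -0.    1.25]
```

>>> play_rows([
  {"claw": 143, "dp": [-0.0001, 0.0036, 0], "angular": [0, 0, 2.5]},
  {"claw": 143, "dp": [-0.0001, 0.0036, 0], "angular": [0, 0, 2.5]},
  {"claw": 143, "dp": [-0.0001, 0.0036, 0], "angular": [0, 0, 2.5]},
  {"claw": 143, "dp": [-0.0001, 0.0036, 0], "angular": [0, 0, 2.5]},
  {"claw": 143, "dp": [-0.0001, 0.0036, 0], "angular": [0, 0, 2.5]},
  {"claw": 143, "dp": [-0.0001, 0.0022, 0], "angular": [0, 0, 1.5]},
  {"claw": 143, "dp": [0, 0.0015, 0], "angular": [0, 0, 1.0]},
  {"claw": 143, "dp": [0, 0, 0], "angular": [0, 0, 0]},
])

```text
clock: 4.82
tcp_pos: [0.4897, 0.1624, 0.1914]
orientation: [-0.001, 0.626, 0.78, -0.0]
wrist_force: [-4.5, 0.4, 3.2]
finger_gap: 0.0373
```

```bash
python3 -c "
from h import *
s,M=st()"
```

```text
t 4.82 tcp [0.4897 0.1624 0.1914] xdir 102.45 zax [-0.001  0.    -1.   ] polar 0.0831 103.1 F [-4.5  0.4  3.2] T [ 0.06  0.83 -0.04] gap 0.0373 q [ 0.16  0.22 -0.2   1.15  0.    1.52]
```

>>> play_rows([
  {"claw": 143, "dp": [0, 0.001, 0], "angular": [0, 0, 0.7]},
  {"claw": 143, "dp": [0, 0.001, 0], "angular": [0, 0, 0.7]},
  {"claw": 143, "dp": [0, 0.001, 0], "angular": [0, 0, 0.7]},
  {"claw": 143, "dp": [0, 0.001, 0], "angular": [0, 0, 0.7]},
  {"claw": 143, "dp": [0, 0.0005, 0], "angular": [0, 0, 0.4]},
  {"claw": 143, "dp": [0, 0, 0], "angular": [0, 0, 0]},
  {"claw": 143, "dp": [0, 0, 0], "angular": [0, 0, 0]},
  {"claw": 143, "dp": [0, 0, 0], "angular": [0, 0, 0]},
])

```text
clock: 5.48
tcp_pos: [0.4948, 0.1633, 0.1912]
orientation: [-0.0, 0.648, 0.762, 0.0]
wrist_force: [-3.4, 2.1, 1.9]
finger_gap: 0.0379
```

>>> play_rows([
  {"claw": 143, "dp": [0, 0.0005, 0], "angular": [0, 0, 0.3]},
  {"claw": 143, "dp": [0, 0.0005, 0], "angular": [0, 0, 0.3]},
  {"claw": 143, "dp": [0, 0.0005, 0], "angular": [0, 0, 0.3]},
  {"claw": 143, "dp": [0, 0, 0], "angular": [0, 0, 0]},
  {"claw": 143, "dp": [0, 0, 0], "angular": [0, 0, 0]},
  {"claw": 143, "dp": [0, 0, 0], "angular": [0, 0, 0]},
  {"claw": 143, "dp": [0, 0, 0], "angular": [0, 0, 0]},
  {"claw": 143, "dp": [0, 0, 0], "angular": [0, 0, 0]},
])

```text
clock: 6.15
tcp_pos: [0.4959, 0.1634, 0.1912]
orientation: [-0.0, 0.654, 0.757, -0.0]
wrist_force: [-4.9, 2.0, 1.8]
finger_gap: 0.0378
```

```bash
python3 -c "
from h import *
s,M=st()"
```

```text
t 6.15 tcp [0.4959 0.1634 0.1912] xdir 98.35 zax [-0.001  0.    -1.   ] polar 0.0829 98.7 F [-4.9  2.   1.8] T [0.22 1.03 0.04] gap 0.0378 q [ 0.16  0.23 -0.18  1.16  0.    1.59]
```

>>> play_rows([
  {"claw": 143, "dp": [0, 0.0005, 0], "angular": [0, 0, 0.3]},
  {"claw": 143, "dp": [0, 0.0005, 0], "angular": [0, 0, 0.3]},
  {"claw": 143, "dp": [0, 0.0005, 0], "angular": [0, 0, 0.3]},
  {"claw": 143, "dp": [0, 0, 0], "angular": [0, 0, 0]},
  {"claw": 143, "dp": [0, 0, 0], "angular": [0, 0, 0]},
  {"claw": 143, "dp": [0, 0, 0], "angular": [0, 0, 0]},
  {"claw": 143, "dp": [0, 0, 0], "angular": [0, 0, 0]},
  {"claw": 143, "dp": [0, 0, 0], "angular": [0, 0, 0]},
])

```text
clock: 6.82
tcp_pos: [0.4959, 0.1632, 0.1911]
orientation: [-0.001, 0.66, 0.752, -0.001]
wrist_force: [-8.7, -0.1, 6.3]
finger_gap: 0.0376
```

```bash
python3 -c "
from h import *
s,M=st()
p,d=shot('top','t2');P=cloud('top',d)
dark=(p.max(2)<70); sub=np.zeros_like(dark);sub[200:312,255:350]=1
n,l,s,c=cv2.connectedComponentsWithStats((dark&sub).astype(np.uint8))
for i in range(1,n):
    if s[i,4]>40:
        q=P[l==i];h=np.median(q[:,2]);print(s[i,4],c[i].round(1),ray('top',*c[i],h).round(4))
"
```

```text
t 6.82 tcp [0.4959 0.1632 0.1911] xdir 97.45 zax [-0.003 -0.001 -1.   ] polar 0.0826 98.8 F [-8.7 -0.1  6.3] T [-0.17  1.89  0.08] gap 0.0376 q [ 0.16  0.23 -0.18  1.16 -0.    1.61]
221 [294.7 216.7] [0.644  0.109  0.1219]
103 [324.6 251.6] [0.5236 0.0053 0.21  ]
161 [300.4 255.9] [0.5088 0.0823 0.2186]
208 [309.2 296.8] [0.3722 0.0554 0.1219]
```

The TCP stalled, the force doubled, and the right grip now reads −78.8°, which is exactly home. The pot hasn't moved. I'll nudge once more, back off and rise.

>>> play_rows([
  {"claw": 143, "dp": [0, 0.0006, 0], "angular": [0, 0, 0]},
  {"claw": 143, "dp": [0, 0, 0], "angular": [0, 0, 0]},
  {"claw": 143, "dp": [0, -0.003, 0], "angular": [0, 0, 0]},
  {"claw": 143, "dp": [0, -0.0025, 0], "angular": [0, 0, 0]},
  {"claw": 125, "dp": [0, 0, 0], "angular": [0, 0, 0]},
  {"claw": 125, "dp": [0, 0, -0.006], "angular": [0, 0, 0]},
  {"claw": 125, "dp": [0, 0, -0.012], "angular": [0, 0, 0]},
  {"claw": 125, "dp": [0, 0, -0.02], "angular": [0, 0, 0]},
])

```text
clock: 7.53
tcp_pos: [0.4925, 0.1627, 0.2285]
orientation: [-0.001, 0.66, 0.752, -0.001]
wrist_force: [-0.5, 0.5, -0.3]
finger_gap: 0.0435
```

>>> play_rows([
  {"claw": 60, "dp": [0, 0, -0.03], "angular": [0, 0, 0]},
  {"claw": 60, "dp": [0, 0, -0.03], "angular": [0, 0, 0]},
  {"claw": 60, "dp": [0, 0, -0.01], "angular": [0, 0, 0]},
  {"claw": 60, "dp": [0, 0, 0], "angular": [0, 0, -7]},
  {"claw": 60, "dp": [0, 0, 0], "angular": [0, 0, -7]},
  {"claw": 60, "dp": [0, 0, 0], "angular": [0, 0, -7]},
  {"claw": 60, "dp": [0, 0, 0], "angular": [0, 0, -7]},
  {"claw": 60, "dp": [0, 0, 0], "angular": [0, 0, -7]},
])

```text
clock: 8.2
tcp_pos: [0.4934, 0.163, 0.2995]
orientation: [0.001, 0.4, 0.916, 0.0]
wrist_force: [-0.1, 0.5, -0.7]
finger_gap: 0.0652
```

```bash
python3 -c "
from h import *
s,M=st()
p,d=shot('top','t3');P=cloud('top',d)
q=P[230:290,270:340].reshape(-1,3)
k=q[(q[:,2]>.24)&(q[:,2]<.256)];print(len(k),k.mean(0),cv2.minAreaRect((k[:,:2]*1000).astype(np.float32)))
p,d=shot('scene','s3');P=cloud('scene',d)
q=P[190:270,280:380].reshape(-1,3)
k=q[(q[:,2]>.24)&(q[:,2]<.256)];print(len(k),k.mean(0),cv2.minAreaRect((k[:,:2]*1000).astype(np.float32)))
cv2.imwrite('pics/s3c.png',cv2.resize(p[150:280,260:390],(600,600),interpolation=cv2.INTER_CUBIC)[:,:,::-1])
"
```

```text
t 8.2 tcp [0.4934 0.163  0.2995] xdir 132.79 zax [ 0.001  0.    -1.   ] polar 0.0828 100.5 F [-0.1  0.5 -0.7] T [ 0.   -0.03  0.  ] gap 0.0652 q [ 0.16  0.19  0.04  1.41 -0.    0.99]
90 [0.50871565 0.08255291 0.2499368 ] ((507.9290466308594, 83.67386627197266), (56.18736267089844, 16.11678123474121), 1.2136831283569336)
88 [0.5134183  0.0806278  0.24877719] ((513.5445556640625, 81.3671646118164), (59.8863410949707, 19.34086036682129), 5.5550312995910645)
```

View pics/s3c.png

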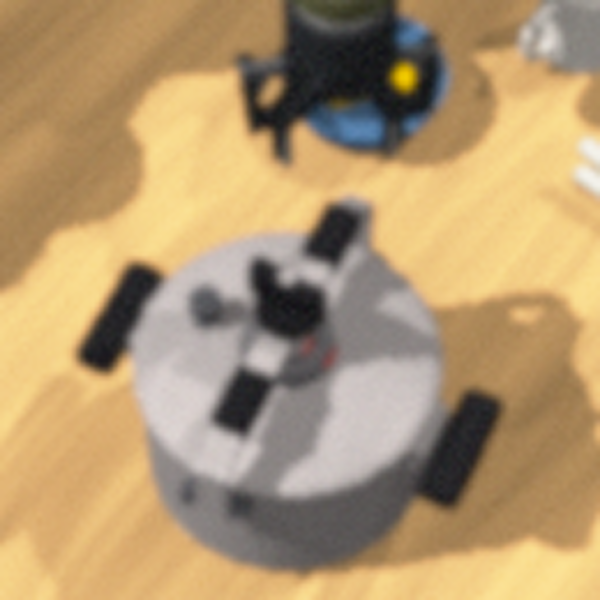

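The stirrup lies on the lugs' line and the tab is still in. The wing is at about 4°. Next I'll align with the knob and move above it.

>>> play_rows([
  {"claw": 60, "dp": [0, 0, 0], "angular": [0, 0, -6.4]},
  {"claw": 60, "dp": [0, 0, 0], "angular": [0, 0, -6.4]},
  {"claw": 60, "dp": [0, 0, 0], "angular": [0, 0, -6.4]},
  {"claw": 60, "dp": [0, 0, 0], "angular": [0, 0, -6.4]},
  {"claw": 60, "dp": [0, 0, 0], "angular": [0, 0, -6.4]},
  {"claw": 60, "dp": [0, 0, 0], "angular": [0, 0, -6.4]},
  {"claw": 60, "dp": [0, 0, 0], "angular": [0, 0, -6.4]},
  {"claw": 60, "dp": [0, 0, 0], "angular": [0, 0, -6.4]},
])

```text
clock: 8.97
tcp_pos: [0.4932, 0.163, 0.2994]
orientation: [0.0, -0.033, 0.999, 0.0]
wrist_force: [0.6, -0.6, -0.2]
finger_gap: 0.0653
```

>>> play_rows([
  {"claw": 60, "dp": [-0.0016, -0.0137, 0], "angular": [0, 0, 0]},
  {"claw": 60, "dp": [-0.0016, -0.0137, 0], "angular": [0, 0, 0]},
  {"claw": 60, "dp": [-0.0016, -0.0137, 0], "angular": [0, 0, 0]},
  {"claw": 60, "dp": [-0.0016, -0.0137, 0], "angular": [0, 0, 0]},
  {"claw": 60, "dp": [-0.0016, -0.0137, 0], "angular": [0, 0, 0]},
  {"claw": 60, "dp": [-0.0016, -0.0137, 0], "angular": [0, 0, 0]},
  {"claw": 60, "dp": [0, 0, 0], "angular": [0, 0, 0]},
  {"claw": 60, "dp": [0, 0, 0], "angular": [0, 0, 0]},
])

```text
clock: 9.63
tcp_pos: [0.508, 0.0811, 0.2993]
orientation: [0.0, -0.03, 1.0, 0.0]
wrist_force: [-0.3, -0.1, 0.2]
finger_gap: 0.0654
```

```bash
python3 -c "
from h import *
s,M=st();print(M.T@(np.array([.5085,.0822,.232])-s['tcp_pos']))"
```

```text
t 9.63 tcp [0.508  0.0811 0.2993] xdir -176.58 zax [ 0.  0. -1.] polar 0.0007 -143.4 F [-0.3 -0.1  0.2] T [0.02 0.05 0.02] gap 0.0654 q [ 0.    0.18  0.02  1.41  0.   -0.06]
[-0.00057085  0.00104226  0.06727416]
```

>>> play_rows([
  {"claw": 60, "dp": [0, 0.001, 0.012], "angular": [0, 0, 0]},
  {"claw": 60, "dp": [0, 0, 0.015], "angular": [0, 0, 0]},
  {"claw": 60, "dp": [0, 0, 0.015], "angular": [0, 0, 0]},
  {"claw": 60, "dp": [0, 0, 0.012], "angular": [0, 0, 0]},
  {"claw": 60, "dp": [0, 0, 0.008], "angular": [0, 0, 0]},
  {"claw": 60, "dp": [0, 0, 0.005], "angular": [0, 0, 0]},
  {"claw": 90, "dp": [0, 0, 0], "angular": [0, 0, 0]},
  {"claw": 120, "dp": [0, 0, 0], "angular": [0, 0, 0]},
])

```text
clock: 10.3
tcp_pos: [0.5077, 0.0829, 0.2326]
orientation: [0.0, -0.032, 0.999, 0.0]
wrist_force: [0.9, 0.1, 0.6]
finger_gap: 0.046
```

>>> play_rows([
  {"claw": 150, "dp": [0, 0, 0], "angular": [0, 0, 0]},
  {"claw": 170, "dp": [0, 0, 0], "angular": [0, 0, 0]},
  {"claw": 185, "dp": [0, 0, 0], "angular": [0, 0, 0]},
  {"claw": 195, "dp": [0, 0, 0], "angular": [0, 0, 0]},
  {"claw": 205, "dp": [0, 0, 0], "angular": [0, 0, 0]},
  {"claw": 215, "dp": [0, 0, 0], "angular": [0, 0, 0]},
  {"claw": 230, "dp": [0, 0, 0], "angular": [0, 0, 0]},
  {"claw": 230, "dp": [0, 0, 0], "angular": [0, 0, 0]},
], force=40)

```text
clock: 10.97
tcp_pos: [0.5077, 0.0826, 0.2327]
orientation: [0.0, -0.032, 0.999, 0.0]
wrist_force: [0.3, 0.5, 3.3]
finger_gap: 0.0153
```

```bash
cat >> h.py <<'E'
def tab(f):
    p,d=shot('scene',f);P=cloud('scene',d);a=p.astype(int)
    m=(a[...,0]-np.maximum(a[...,1],a[...,2])>25); sub=np.zeros_like(m);sub[195:250,290:360]=1;m&=sub
    uv=np.argwhere(m)[:,::-1]; print('red px',len(uv))
    if len(uv):
        X=np.array([ray('scene',u,v,.169) for u,v in uv])[:,:2]-C; r=np.linalg.norm(X,axis=1);print('r max',r.max().round(4),'mean',r.mean().round(4),'uv',uv.mean(0).round(1))
    return p
E
python3 -c "
from h import *
s,M=st();tab('s4')"
```

```text
t 10.97 tcp [0.5077 0.0826 0.2327] xdir -176.35 zax [ 0.001  0.    -1.   ] polar 0.0013 124.6 F [0.3 0.5 3.3] T [ 0.03  0.14 -0.13] gap 0.0153 q [ 0.01  0.2  -0.12  1.25  0.   -0.06]
red px 738
r max 0.175 mean 0.1247 uv [331.2 207. ]
```

```bash
sed -i 's/m=(a\[.*>25);/m=(a[...,0]-a[...,1]>30)\&(abs(a[...,1]-a[...,2])<25)\&(a[...,0]>1.5*a[...,1]);/' h.py; python3 -c "
from h import *
p=tab('s5')"
```

```text
red px 2
r max 0.0366 mean 0.0361 uv [330.5 227.5]
```

>>> play_rows([
  {"claw": 255, "dp": [0, 0, 0], "angular": [0, 0, 0]},
  {"claw": 255, "dp": [0, 0, 0], "angular": [0, 0, 3]},
  {"claw": 255, "dp": [0, 0, 0], "angular": [0, 0, 5]},
  {"claw": 255, "dp": [0, 0, 0], "angular": [0, 0, 5]},
  {"claw": 255, "dp": [0, 0, 0], "angular": [0, 0, 5]},
  {"claw": 255, "dp": [0, 0, 0], "angular": [0, 0, 5]},
  {"claw": 255, "dp": [0, 0, 0], "angular": [0, 0, 5]},
  {"claw": 255, "dp": [0, 0, 0], "angular": [0, 0, 5]},
], force=60)

```text
clock: 11.73
tcp_pos: [0.5078, 0.0827, 0.2327]
orientation: [0.0, 0.255, 0.967, 0.0]
wrist_force: [-1.0, 0.1, 4.3]
finger_gap: 0.0151
```

```bash
python3 -c "
from h import *
st();p=tab('s6')"
```

```text
t 11.73 tcp [0.5078 0.0827 0.2327] xdir 150.47 zax [ 0.001  0.    -1.   ] polar 0.0014 120.9 F [-1.   0.1  4.3] T [0.02 0.13 0.26] gap 0.0151 q [ 0.01  0.2  -0.12  1.25  0.    0.52]
red px 1
r max 0.0366 mean 0.0366 uv [331. 227.]
```

>>> play_rows([
  {"claw": 255, "dp": [0, 0, 0], "angular": [0, 0, 5]},
  {"claw": 255, "dp": [0, 0, 0], "angular": [0, 0, 5]},
  {"claw": 255, "dp": [0, 0, 0], "angular": [0, 0, 5]},
  {"claw": 255, "dp": [0, 0, 0], "angular": [0, 0, 5]},
  {"claw": 255, "dp": [0, 0, 0], "angular": [0, 0, 5]},
  {"claw": 255, "dp": [0, 0, 0], "angular": [0, 0, 5]},
  {"claw": 255, "dp": [0, 0, 0], "angular": [0, 0, 5]},
  {"claw": 255, "dp": [0, 0, 0], "angular": [0, 0, 5]},
])

```text
clock: 12.45
tcp_pos: [0.5079, 0.0828, 0.2327]
orientation: [0.0, 0.569, 0.822, 0.0]
wrist_force: [-0.5, 0.2, 5.3]
finger_gap: 0.0149
```

```bash
python3 -c "
from h import *
for i in range(3): st();p=tab('s7%d'%i)"
```

```text
t 12.45 tcp [0.5079 0.0828 0.2327] xdir 110.58 zax [ 0.001  0.    -1.   ] polar 0.0014 116.8 F [-0.5  0.2  5.3] T [0.08 0.15 0.23] gap 0.0149 q [ 0.01  0.2  -0.12  1.25  0.    1.22]
red px 2
r max 0.0366 mean 0.0361 uv [330.5 227.5]
t 12.5 tcp [0.5079 0.0828 0.2327] xdir 110.33 zax [ 0.001  0.    -1.   ] polar 0.0014 116.4 F [-0.5  1.9  5.4] T [ 0.14  0.18 -0.03] gap 0.0152 q [ 0.01  0.2  -0.12  1.25  0.    1.22]
red px 3
r max 0.0385 mean 0.0369 uv [330.7 227.7]
t 12.55 tcp [0.5079 0.0828 0.2327] xdir 110.67 zax [ 0.001  0.    -1.   ] polar 0.0014 116.3 F [0.4 1.4 4.4] T [ 0.19  0.15 -0.22] gap 0.0147 q [ 0.01  0.2  -0.12  1.25  0.    1.22]
red px 2
r max 0.0366 mean 0.0361 uv [330.5 227.5]
```

>>> play_rows([
  {"claw": 255, "dp": [0, 0, 0], "angular": [0, 0, 3]},
  {"claw": 255, "dp": [0, 0, 0], "angular": [0, 0, 3]},
  {"claw": 255, "dp": [0, 0, 0], "angular": [0, 0, 3]},
  {"claw": 255, "dp": [0, 0, 0], "angular": [0, 0, 3]},
  {"claw": 255, "dp": [0, 0, 0], "angular": [0, 0, 3]},
  {"claw": 255, "dp": [0, 0, 0], "angular": [0, 0, 3]},
  {"claw": 255, "dp": [0, 0, 0], "angular": [0, 0, 3]},
  {"claw": 255, "dp": [0, 0, 0], "angular": [0, 0, 3]},
])

```text
clock: 13.27
tcp_pos: [0.5079, 0.0828, 0.2327]
orientation: [0.0, 0.727, 0.686, 0.0]
wrist_force: [-0.9, 0.2, 5.3]
finger_gap: 0.015
```

```bash
python3 -c "
from h import *
st();p=tab('s8')"
```

```text
t 13.27 tcp [0.5079 0.0828 0.2327] xdir 86.69 zax [ 0.001  0.    -1.   ] polar 0.0014 114.7 F [-0.9  0.2  5.3] T [0.07 0.16 0.23] gap 0.015 q [ 0.01  0.2  -0.12  1.25  0.    1.63]
red px 1
r max 0.0366 mean 0.0366 uv [331. 227.]
```

>>> play_rows([
  {"claw": 255, "dp": [0, 0, 0], "angular": [0, 0, 2]},
  {"claw": 255, "dp": [0, 0, 0], "angular": [0, 0, 2]},
  {"claw": 255, "dp": [0, 0, 0], "angular": [0, 0, 2]},
  {"claw": 255, "dp": [0, 0, 0], "angular": [0, 0, 2]},
  {"claw": 255, "dp": [0, 0, 0], "angular": [0, 0, 2]},
  {"claw": 255, "dp": [0, 0, 0], "angular": [0, 0, 2]},
  {"claw": 255, "dp": [0, 0, 0], "angular": [0, 0, 2]},
  {"claw": 255, "dp": [0, 0, 0], "angular": [0, 0, 2]},
])

```text
clock: 13.98
tcp_pos: [0.5079, 0.0827, 0.2327]
orientation: [0.0, 0.815, 0.579, 0.001]
wrist_force: [0.2, 0.4, 4.9]
finger_gap: 0.015
```

```bash
python3 -c "
from h import *
st();p=tab('s9')"
```

```text
t 13.98 tcp [0.5079 0.0827 0.2327] xdir 70.75 zax [ 0.001  0.    -1.   ] polar 0.0014 114.0 F [0.2 0.4 4.9] T [0.09 0.09 0.25] gap 0.015 q [ 0.01  0.2  -0.12  1.25  0.    1.91]
red px 1
r max 0.0366 mean 0.0366 uv [331. 227.]
```

>>> play_rows([
  {"claw": 255, "dp": [0, 0, 0], "angular": [0, 0, 3]},
  {"claw": 255, "dp": [0, 0, 0], "angular": [0, 0, 3]},
  {"claw": 255, "dp": [0, 0, 0], "angular": [0, 0, 3]},
  {"claw": 255, "dp": [0, 0, 0], "angular": [0, 0, 3]},
  {"claw": 255, "dp": [0, 0, 0], "angular": [0, 0, 3]},
  {"claw": 255, "dp": [0, 0, 0], "angular": [0, 0, 3]},
  {"claw": 255, "dp": [0, 0, 0], "angular": [0, 0, 3]},
  {"claw": 255, "dp": [0, 0, 0], "angular": [0, 0, 3]},
])

```text
clock: 14.7
tcp_pos: [0.508, 0.0827, 0.2327]
orientation: [0.0, 0.918, 0.396, 0.001]
wrist_force: [0.9, 0.6, 5.2]
finger_gap: 0.0149
```

```bash
python3 -c "
from h import *
st();p=tab('s10')"
```

```text
t 14.7 tcp [0.508  0.0827 0.2327] xdir 46.71 zax [ 0.001  0.    -1.   ] polar 0.0013 111.5 F [0.9 0.6 5.2] T [0.1  0.09 0.22] gap 0.0149 q [ 0.01  0.2  -0.12  1.25  0.    2.33]
red px 2
r max 0.0366 mean 0.0283 uv [329.  225.5]
```

>>> play_rows([
  {"claw": 255, "dp": [0, 0, 0], "angular": [0, 0, 2]},
  {"claw": 255, "dp": [0, 0, 0], "angular": [0, 0, 2]},
  {"claw": 255, "dp": [0, 0, 0], "angular": [0, 0, 2]},
  {"claw": 255, "dp": [0, 0, 0], "angular": [0, 0, 2]},
  {"claw": 255, "dp": [0, 0, 0], "angular": [0, 0, 2]},
  {"claw": 255, "dp": [0, 0, 0], "angular": [0, 0, 2]},
  {"claw": 255, "dp": [0, 0, 0], "angular": [0, 0, 2]},
  {"claw": 255, "dp": [0, 0, 0], "angular": [0, 0, 2]},
])

```text
clock: 15.42
tcp_pos: [0.5081, 0.0827, 0.2327]
orientation: [0.0, 0.964, 0.265, 0.001]
wrist_force: [0.4, 0.4, 5.7]
finger_gap: 0.0147
```

```bash
python3 -c "
from h import *
st();p=tab('s11')"
```

```text
t 15.42 tcp [0.5081 0.0827 0.2327] xdir 30.76 zax [ 0.001  0.    -1.   ] polar 0.0013 110.4 F [0.4 0.4 5.7] T [0.03 0.05 0.26] gap 0.0147 q [ 0.01  0.2  -0.12  1.25  0.    2.61]
red px 2
r max 0.0366 mean 0.0361 uv [330.5 227.5]
```

>>> play_rows([
  {"claw": 255, "dp": [0, 0, 0], "angular": [0, 0, 3]},
  {"claw": 255, "dp": [0, 0, 0], "angular": [0, 0, 3]},
  {"claw": 255, "dp": [0, 0, 0], "angular": [0, 0, 3]},
  {"claw": 255, "dp": [0, 0, 0], "angular": [0, 0, 3]},
  {"claw": 255, "dp": [0, 0, 0], "angular": [0, 0, 3]},
  {"claw": 255, "dp": [0, 0, 0], "angular": [0, 0, 3]},
  {"claw": 255, "dp": [0, 0, 0], "angular": [0, 0, 3]},
  {"claw": 255, "dp": [0, 0, 0], "angular": [0, 0, 3]},
])

```text
clock: 16.13
tcp_pos: [0.5081, 0.0826, 0.2327]
orientation: [0.0, 0.998, 0.059, 0.001]
wrist_force: [-0.6, 0.3, 5.2]
finger_gap: 0.0149
```

```bash
python3 -c "
from h import *
st();p=tab('s12')"
```

```text
t 16.13 tcp [0.5081 0.0826 0.2327] xdir 6.71 zax [ 0.001  0.    -1.   ] polar 0.0012 111.3 F [-0.6  0.3  5.2] T [0.01 0.09 0.36] gap 0.0149 q [ 0.01  0.2  -0.12  1.25  0.    3.03]
red px 1
r max 0.0366 mean 0.0366 uv [331. 227.]
```

```bash
python3 -c "
from h import *
p=cv2.imread('pics/s12.png');cv2.imwrite('pics/s12c.png',cv2.resize(p[180:260,280:370],(675,600),interpolation=cv2.INTER_CUBIC))"
```

```text
(no output)
```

View pics/s12c.png

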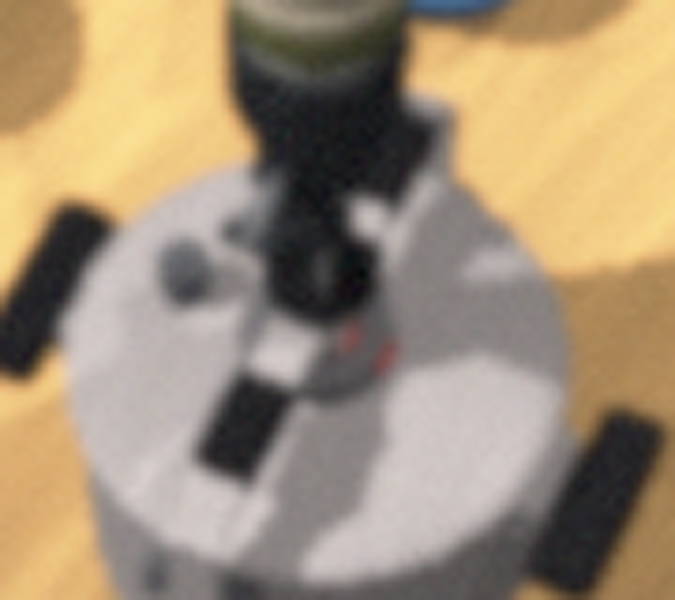

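The tab is still in (red at crop (385,355), at the boss edge), the lid is home, and joint 6 is near its limit. I'll regrip half a turn back.

>>> play_rows([
  {"claw": 200, "dp": [0, 0, 0], "angular": [0, 0, 0]},
  {"claw": 150, "dp": [0, 0, 0], "angular": [0, 0, 0]},
  {"claw": 100, "dp": [0, 0, 0], "angular": [0, 0, 0]},
  {"claw": 100, "dp": [0, 0, -0.01], "angular": [0, 0, 0]},
  {"claw": 100, "dp": [0, 0, -0.02], "angular": [0, 0, 0]},
  {"claw": 100, "dp": [0, 0, -0.02], "angular": [0, 0, 0]},
  {"claw": 100, "dp": [0, 0, 0], "angular": [0, 0, -6]},
  {"claw": 100, "dp": [0, 0, 0], "angular": [0, 0, -6]},
])

```text
clock: 16.85
tcp_pos: [0.5085, 0.0826, 0.2844]
orientation: [0.0, 0.986, 0.165, 0.002]
wrist_force: [-0.1, 0.3, -1.0]
finger_gap: 0.052
```

>>> play_rows([
  {"claw": 100, "dp": [0, 0, 0], "angular": [0, 0, -7]},
  {"claw": 100, "dp": [0, 0, 0], "angular": [0, 0, -7]},
  {"claw": 100, "dp": [0, 0, 0], "angular": [0, 0, -7]},
  {"claw": 100, "dp": [0, 0, 0], "angular": [0, 0, -7]},
  {"claw": 100, "dp": [0, 0, 0], "angular": [0, 0, -7]},
  {"claw": 100, "dp": [0, 0, 0], "angular": [0, 0, -7]},
  {"claw": 100, "dp": [0, 0, 0], "angular": [0, 0, -7]},
  {"claw": 100, "dp": [0, 0, 0], "angular": [0, 0, -7]},
])

```text
clock: 17.52
tcp_pos: [0.5076, 0.0825, 0.2829]
orientation: [0.0, 0.793, 0.609, 0.0]
wrist_force: [0.4, 1.1, -1.2]
finger_gap: 0.052
```

>>> play_rows([
  {"claw": 100, "dp": [0, 0, 0], "angular": [0, 0, -7]},
  {"claw": 100, "dp": [0, 0, 0], "angular": [0, 0, -7]},
  {"claw": 100, "dp": [0, 0, 0], "angular": [0, 0, -7]},
  {"claw": 100, "dp": [0, 0, 0], "angular": [0, 0, -7]},
  {"claw": 100, "dp": [0, 0, 0], "angular": [0, 0, -7]},
  {"claw": 100, "dp": [0, 0, 0], "angular": [0, 0, -7]},
  {"claw": 100, "dp": [0, 0, 0], "angular": [0, 0, -7]},
  {"claw": 100, "dp": [0, 0, 0], "angular": [0, 0, -7]},
])

```text
clock: 18.18
tcp_pos: [0.5076, 0.0826, 0.2829]
orientation: [0.0, 0.414, 0.91, 0.0]
wrist_force: [-1.1, 0.8, -0.0]
finger_gap: 0.052
```

>>> play_rows([
  {"claw": 100, "dp": [0, 0, 0], "angular": [0, 0, -7]},
  {"claw": 100, "dp": [0, 0, 0], "angular": [0, 0, -7]},
  {"claw": 100, "dp": [0, 0, 0], "angular": [0, 0, -7]},
  {"claw": 100, "dp": [0, 0, 0], "angular": [0, 0, -7]},
  {"claw": 100, "dp": [0, 0, 0], "angular": [0, 0, -7]},
  {"claw": 100, "dp": [0, 0, 0], "angular": [0, 0, -7]},
  {"claw": 100, "dp": [0, 0, 0], "angular": [0, 0, -7]},
  {"claw": 100, "dp": [0, 0, 0], "angular": [0, 0, -7]},
])

```text
clock: 18.85
tcp_pos: [0.5076, 0.0825, 0.2829]
orientation: [0.0, -0.061, 0.998, 0.0]
wrist_force: [0.4, 1.0, 0.1]
finger_gap: 0.0519
```

```bash
python3 -c "
from h import *
st()
p,d=shot('scene','s13');P=cloud('scene',d)
p=tab('s14')
"
```

```text
t 18.85 tcp [0.5076 0.0825 0.2829] xdir -172.96 zax [ 0.  0. -1.] polar 0.0014 132.0 F [0.4 1.  0.1] T [-0.02 -0.02  0.01] gap 0.0519 q [ 0.    0.19 -0.02  1.37  0.   -0.12]
red px 2
r max 0.0385 mean 0.0375 uv [331.  227.5]
```

>>> play_rows([
  {"claw": 100, "dp": [0, 0, 0.015], "angular": [0, 0, 0]},
  {"claw": 100, "dp": [0, 0, 0.015], "angular": [0, 0, 0]},
  {"claw": 100, "dp": [0, 0, 0.012], "angular": [0, 0, 0]},
  {"claw": 100, "dp": [0, 0, 0.008], "angular": [0, 0, 0]},
  {"claw": 120, "dp": [0, 0, 0], "angular": [0, 0, 0]},
  {"claw": 150, "dp": [0, 0, 0], "angular": [0, 0, 0]},
  {"claw": 170, "dp": [0, 0, 0], "angular": [0, 0, 0]},
  {"claw": 185, "dp": [0, 0, 0], "angular": [0, 0, 0]},
], force=40)

```text
clock: 19.62
tcp_pos: [0.5081, 0.0826, 0.2332]
orientation: [0.001, -0.058, 0.998, 0.0]
wrist_force: [-0.2, -0.8, 0.3]
finger_gap: 0.0237
```

>>> play_rows([
  {"claw": 195, "dp": [0, 0, 0], "angular": [0, 0, 0]},
  {"claw": 205, "dp": [0, 0, 0], "angular": [0, 0, 0]},
  {"claw": 230, "dp": [0, 0, 0], "angular": [0, 0, 0]},
  {"claw": 255, "dp": [0, 0, 0], "angular": [0, 0, 0]},
  {"claw": 255, "dp": [0, 0, 0], "angular": [0, 0, 1.5]},
  {"claw": 255, "dp": [0, 0, 0], "angular": [0, 0, 1.5]},
  {"claw": 255, "dp": [0, 0, 0], "angular": [0, 0, 1.5]},
  {"claw": 255, "dp": [0, 0, 0], "angular": [0, 0, 1.5]},
], force=60)

```text
clock: 20.28
tcp_pos: [0.5079, 0.0826, 0.233]
orientation: [0.001, -0.005, 1.0, -0.0]
wrist_force: [-0.4, -0.0, 3.8]
finger_gap: 0.0147
```

```bash
python3 -c "
from h import *
st();p=tab('s15')"
```

```text
t 20.28 tcp [0.5079 0.0826 0.233 ] xdir -179.37 zax [ 0.001 -0.    -1.   ] polar 0.0013 118.7 F [-0.4 -0.   3.8] T [-0.05  0.12  0.35] gap 0.0147 q [ 0.01  0.2  -0.12  1.25 -0.   -0.01]
red px 3
r max 0.0385 mean 0.0369 uv [330.7 227.7]
```

>>> play_rows([
  {"claw": 255, "dp": [0, 0, 0], "angular": [0, 0, 1.25]},
  {"claw": 255, "dp": [0, 0, 0], "angular": [0, 0, 1.25]},
  {"claw": 255, "dp": [0, 0, 0], "angular": [0, 0, 1.25]},
  {"claw": 255, "dp": [0, 0, 0], "angular": [0, 0, 1.25]},
  {"claw": 255, "dp": [0, 0, 0], "angular": [0, 0, 1.25]},
  {"claw": 255, "dp": [0, 0, 0], "angular": [0, 0, 1.25]},
  {"claw": 255, "dp": [0, 0, 0], "angular": [0, 0, 1.25]},
  {"claw": 255, "dp": [0, 0, 0], "angular": [0, 0, 1.25]},
])

```text
clock: 21.0
tcp_pos: [0.5079, 0.0826, 0.233]
orientation: [0.001, 0.082, 0.997, 0.0]
wrist_force: [-0.7, -0.5, 4.8]
finger_gap: 0.0149
```

```bash
python3 -c "
from h import *
st();p=tab('s16')"
```

```text
t 21.0 tcp [0.5079 0.0826 0.233 ] xdir 170.62 zax [ 0.001  0.    -1.   ] polar 0.0013 117.2 F [-0.7 -0.5  4.8] T [-0.1   0.22  0.37] gap 0.0149 q [ 0.01  0.2  -0.12  1.25  0.    0.17]
red px 25
r max 0.052 mean 0.043 uv [332.6 227.8]
```

The tab popped: 25 red pixels, out to about 50 mm. Now I'll release and retreat.

>>> play_rows([
  {"claw": 200, "dp": [0, 0, 0], "angular": [0, 0, 0]},
  {"claw": 150, "dp": [0, 0, 0], "angular": [0, 0, 0]},
  {"claw": 100, "dp": [0, 0, 0], "angular": [0, 0, 0]},
  {"claw": 100, "dp": [0, 0, -0.01], "angular": [0, 0, 0]},
  {"claw": 100, "dp": [0, 0, -0.025], "angular": [0, 0, 0]},
  {"claw": 100, "dp": [0, 0, -0.03], "angular": [0, 0, 0]},
  {"claw": 100, "dp": [0, 0, -0.03], "angular": [0, 0, 0]},
  {"claw": 100, "dp": [0, 0, -0.02], "angular": [0, 0, 0]},
])

```text
clock: 21.72
tcp_pos: [0.5078, 0.0826, 0.3507]
orientation: [0.001, 0.081, 0.997, 0.0]
wrist_force: [1.3, 0.1, -0.1]
finger_gap: 0.0519
```

```bash
python3 -c "
from h import *
st();p=tab('s17')
cv2.imwrite('pics/s17c.png',cv2.resize(p[180:260,280:370],(675,600),interpolation=cv2.INTER_CUBIC)[:,:,::-1])
p,d=shot('top','t5');P=cloud('top',d)
dark=(p.max(2)<70); sub=np.zeros_like(dark);sub[200:312,255:350]=1
n,l,s,c=cv2.connectedComponentsWithStats((dark&sub).astype(np.uint8))
for i in range(1,n):
    if s[i,4]>40:
        q=P[l==i];h=np.median(q[:,2]);print(s[i,4],c[i].round(1),ray('top',*c[i],h).round(4))
"
```

```text
t 21.72 tcp [0.5078 0.0826 0.3507] xdir 170.66 zax [ 0.003  0.    -1.   ] polar 0.0013 121.0 F [ 1.3  0.1 -0.1] T [ 0.   -0.01 -0.01] gap 0.0519 q [0.01 0.19 0.15 1.53 0.   0.17]
red px 27
r max 0.052 mean 0.0431 uv [332.6 227.7]
222 [294.8 216.7] [0.644  0.1088 0.1223]
110 [324.  251.9] [0.5226 0.0074 0.2092]
101 [315.8 295.6] [0.3763 0.0333 0.1221]
```

View pics/s17c.png

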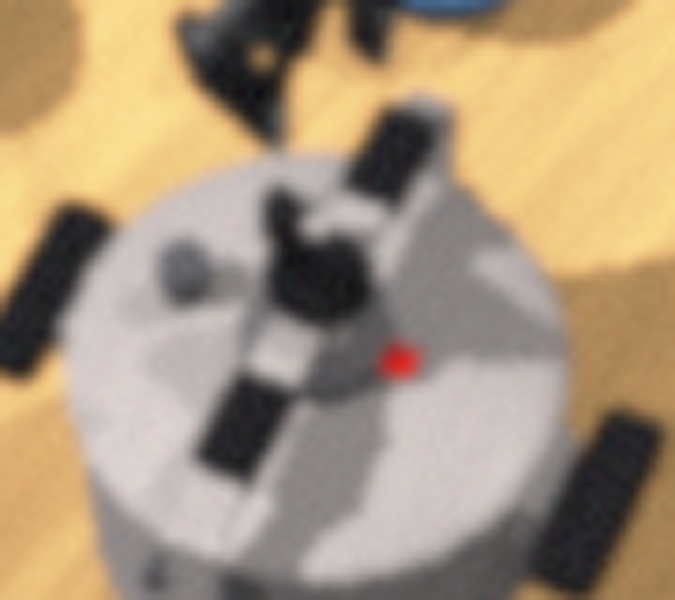

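The picture shows the red tab plainly out at crop (400,360), the gripper clear, and the stirrup and pot unchanged from the crop before tripping. Handing in.

```bash
python3 -c "
from h import *
env.hand_in()"
```

```text
the job is handed in; nothing more can be done
```

The cooker is closed: the lid is home, the red tab is out, and the arm has let go. I handed in at about 22 s of the 70 s allowed.

- **Lid:** I swung the left grip about 39° clockwise with the jaws loosely around it. The push rose from about 5 N to 8.7 N and the gripper stopped moving. The stirrup then read −78.8°, exactly on the pot's lug line.
- **Knob:** I tightened it only after that, about 3.4 rad in all with one regrip. The last step was 10° with the tab checked straight after, so any overshoot past tripping is at most about 0.17 rad, under the 0.8 rad that crushes the seal.
- **Last checks:** with the gripper 0.12 m up, the scene camera shows the tab out to about 50 mm from the axis (it was 37 mm before). The far pot handle is within about 1 mm of its starting position, and I touched nothing else.

**One disagreement:** the last top view put the right grip about 2 mm, or about 1.5°, from its earlier reading. The arm was partly in the way there, since the near handle was also cut off. The scene picture shows the stirrup as it was before the tab tripped, so I took it as still home.

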